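Lift a degreased bolt out of the draining rack with tongs

TASK

The hex-head bolt hanging in the draining rack has been degreased and must not be touched by the gripper. Pick up the spring tongs, close their jaws on the head of the hex bolt, lift it until the tip of its shank is at least 3 cm above the top of the rack, and finish while still holding it up there in the squeezed tongs. Leave the two round-headed pins in the rack and the bin, carton and jar where they are.

Things in the scene. Friction and masses are not known exactly. Their poses are not given: they have to be found in the camera images.
- tongs_grip (a point): Point midway between the two black rubber grips of the steel spring tongs, half-way up: 18 mm above the tongs' underside. x points along the tongs to the jaws, y to the left arm, z up. The grips are 50 mm long (along x) and 36 mm high, the tongs' whole height, and at rest measure about 61 mm over their outsides (along y): grip them there, from above.
- tongs_jaws (a point): Point midway between the jaws: 75 mm ahead (+x) of tongs_grip at the same height, same axes. Jaw pads are 30 mm long, at rest 50 mm apart. Jaw pads and arm strips are 20 mm high: from 8 to 28 mm above the tongs' underside (only grips and hinge reach down to it). Arms end 90 mm ahead of tongs_grip and are 3 mm thick plus 2 mm of jaw pad.
- tongs: The whole tongs, lying flat, sprung open, 0.13 kg, 217 mm long; origin 18 mm under tongs_grip, same axes; hinge barrel (radius 17 mm) 110 mm behind. Squeezing the grips closes both arms equally: 54 mm over the grips leaves about 38 mm between the jaws (firm enough to carry), 46 mm leaves 24 mm (faces parallel, closed on the bolt), 41 mm nearly shut. They spring open when let go.
- tongs_left: Left arm of the tongs (+y side), hinged; origin on its hinge, level with the tongs' underside, 110 mm behind and 12 mm left of the middle of the grips. The spring pushes each grip outward with about 6.5 N when open, 9 N when closed on the bolt; a squeeze of 25 to 50 N holds the bolt.
- tongs_right: Right arm of the tongs (-y side), mirror image of the left; origin on its hinge, 12 mm right of the middle line.
- bolt_center (a point): Hex-head bolt of dark steel, 59 mm long, 0.09 to 0.16 kg, hanging upright by its head in one of the rack's three holes. This point: on its axis, 29.5 mm above the shank's tip; z toward the head. Shank 16 mm thick, 45 mm long; hexagonal head 24 mm across flats, 28 mm across corners, 14 mm high, its middle 22.5 mm above this point, resting on the rack's top.
- bolt: The same bolt; origin at the tip of its shank, z toward the head. It has about 2 mm of play, hangs at any turn of the hexagon and can turn in its hole.
- pin1: a round-headed pin of dark steel hanging in another hole of the rack (head 30 mm across, 8 mm high, shank 16 mm by 45 mm); origin at the tip of the shank. Leave it.
- pin2: the other round-headed pin, just like pin1. Leave it.
- rack: the draining rack, a fixed steel plate 80 mm (x) by 260 mm (y) on two end walls, top 60 mm above the bench; origin at the bench under its centre, z up. The three holes lie on its y axis at -80, 0 and +80 mm; which one holds the bolt varies. No step or wall stands above the plate.
- bin: blue parts bin with some bolts in it, 160 x 120 x 75 mm, beyond the tongs; origin at the centre of its underside. Leave it.
- carton: cardboard carton 110 x 150 x 85 mm, beyond the rack; origin at the centre of its underside. Leave it.
- jar: grey jar with a black lid, 64 mm across, 90 mm high, to the left; origin at the centre of its underside. Leave it.

How it is judged:
By the outcome, as a careful person would: the job done as asked, in the order asked, and still so for the second after the job is handed in, while the arm keeps its last pose, push and grip.
It also fails if it takes over 38 s, if anything falls off the work surface, if the arm or the gripper's body presses on something with over 40 N, if the wrist force passes 120 N, or if a joint passes its speed limit or range.

ROBOT

A 7-joint arm with a two-finger parallel gripper is mounted at the origin on the work surface. World frame = base frame: x ahead of the robot, y to its left, z up, the work surface at z = 0. Lengths are in m, angles in rad, forces in N, time in s.
With the tool pointing down it reaches from about 0.4 to 0.925 m from the base axis. Payload 5.6 kg.
Tool frame: the origin (TCP) lies between the finger pads; the fingertips stand 8 mm ahead of it and the grasp point (between the pads) lies 11 mm behind it; x points along the fingers, z is the direction in which the jaws open and shut, and the axes are right-handed (so a half turn about x gives the same grasp; the last joint's range is limited). The gripper opens to 85 mm and grips with 20 to 120 N. Pads are 22 mm wide; open, the fingers measure 114 mm over their backs; the gripper's body (76 mm by 85 mm) begins 54 mm behind the grasp point. The pads swing forward as they close: fully open they stand 13 mm farther back than shut.
Start: joints at [-1.352, 0.468, -0.012, 1.603, 0.006, 1.071, -0.056], TCP at [0.168, 0.628, 0.239] pointing down, gripper open.
Joint ranges: [-2.53, 2.53], [-0.31, 2.02], [-1.57, 1.55], [0.28, 2.44], [-1.29, 4.43], [0.15, 1.84], [-2.92, 2.92]. Speed limits (rad/s): [2.57, 2.57, 3.14, 3.14, 3.14, 3.14, 3.14].

INTERFACE

Orientations are given as a unit quaternion [w, x, y, z].
In Python, from bench import bot gives the robot as it stands. The module is installed in compiled form; this text tells all that it offers.
- The arm moves only by the shell command python3 -m inch 'ROWS'. ROWS is JSON, a list of rows, each a list of 7 numbers: the opening, from 0 (shut) to 1 (fully open), then the shift along the world's x, y, z in mm, then the turn, a rotation vector about the world's x, y, z in units of 5 degrees (1.0 is 5 degrees). A call has 1 to 12 rows; each row shifts and turns the commanded pose from where the row before left it; what a row does not reach is not made up. A row lasts 1/8 s, in which the tool goes at most 62.5 mm and 10.7 degrees, less where a joint would pass 70% of its speed; a pose out of reach is approached as far as the arm can. A call with a gripper value outside its range is refused whole. The fingers move at their own pace and stop on an object; the grip force is fixed at half the most. Time passes only in rows, so rows that do not move let the fingers close. It gives the time, the measured TCP pose, the force and the opening at its end, in the units of the state.
- bot.get_obs(): the state, without advancing time (a new reading comes with each control period).
- bot.capture(name): name is "scene" or "side" or "wrist"; returns a dict with "pixels" (480x640x3 uint8, red, green, blue), "K" (3x3 intrinsics, pixels), "distortion" ([k1, k2, p1, p2, k3] as OpenCV has them; the pictures are not rectified), "eye" and "attitude" of the camera in the world. Camera axes: x right, y down, z forward; pixel columns grow to the right and rows downward; lengths in m; the calibration is good to about 2 mm. A picture is of the moment at which its call begins. There is no depth.
- bot.job_done(): hands the job in, once; it reports no verdict.
The state is a dict: "time_s": time; "joint_positions": joint angles; "joint_vel": joint speeds; "tau": joint torques, N m; "position": TCP position; "orientation": TCP orientation; "wrist_force": force on the tool from outside, world axes, zero at the start; "torque": the same for the moment, N m; "finger_gap": finger opening in m.
Only numpy, scipy, OpenCV 4.12 (cv2) and the standard library are available. Lean on these libraries where they do the work, as an engineer would, in place of code of your own. Each camera call takes 0.05 s, during which the arm holds its last target.

## Working session

There is one attempt and no reset: what is moved stays moved. The work goes in short steps, Python scripts to look and compute and a shell command to move; the robot and the scene stay as the last step left them, time stands still between calls to the robot, and variables do not carry over. Pictures are saved under pics/ and viewed, and the job is handed in when it is done.

```bash
mkdir -p pics; python3 - <<'E'
from bench import bot
import cv2,numpy as np
print(bot.get_obs())
for n in ["scene","side","wrist"]:
    c=bot.capture(n); cv2.imwrite(f"pics/{n}0.png",c["pixels"][:,:,::-1]); print(n,c["K"],c["distortion"],c["eye"],c["attitude"])
E
```

```text
{'time_s': 0.0, 'joint_positions': array([-1.35200557,  0.46839395, -0.01157124,  1.60364733,  0.00599927,
        1.07139873, -0.05629501]), 'joint_vel': array([-6.06551890e-04, -1.03970727e-03,  3.58272369e-04, -1.45412727e-04,
       -1.84052819e-03, -1.66787202e-04, -4.48798879e-05]), 'tau': array([ 6.35999222e-04, -5.32390988e+01,  2.13928975e-02, -2.51313186e+01,
        1.13758745e-02,  7.40681717e-03,  5.24532524e-06]), 'position': array([0.16816739, 0.62729373, 0.23831761]), 'orientation': array([ 0.56052515, -0.4308653 ,  0.56147935,  0.43000883]), 'wrist_force': array([0.69945644, 0.07925413, 0.20739887]), 'torque': array([-0.05333527,  0.02463629, -0.01729485]), 'finger_gap': 0.08500572764397721}
scene [[490.24594913   0.         313.96594517]
 [  0.         490.24594913 243.86120378]
 [  0.           0.           1.        ]] [-0.0588952  0.         0.         0.         0.       ] [ 1.10951728 -0.45897454  0.67643593] [-0.39236142  0.8340774   0.34771644 -0.17164115]
side [[464.23794886   0.         322.70590062]
 [  0.         464.23794886 243.44332548]
 [  0.           0.           1.        ]] [0.02367312 0.         0.         0.         0.        ] [ 0.1690626  -0.53434836  0.64282471] [-0.42598172  0.86174444 -0.24646795  0.1232463 ]
wrist [[346.62275736   0.         321.3862006 ]
 [  0.         346.62275736 243.94056383]
 [  0.           0.           1.        ]] [-0.05969348  0.          0.          0.          0.        ] [0.09454299 0.64770916 0.37332175] [0.12032091 0.78438253 0.6017462  0.09037938]
```

View pics/scene0.png

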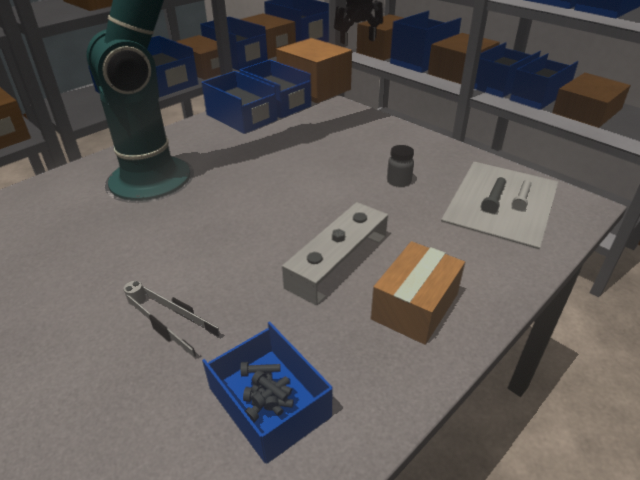

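View pics/side0.png

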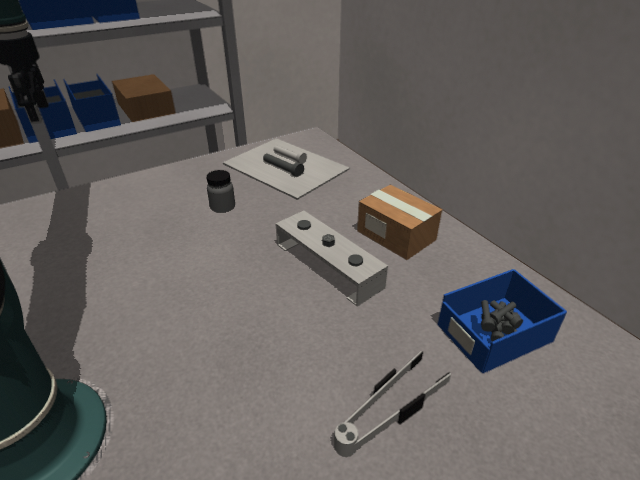

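View pics/wrist0.png

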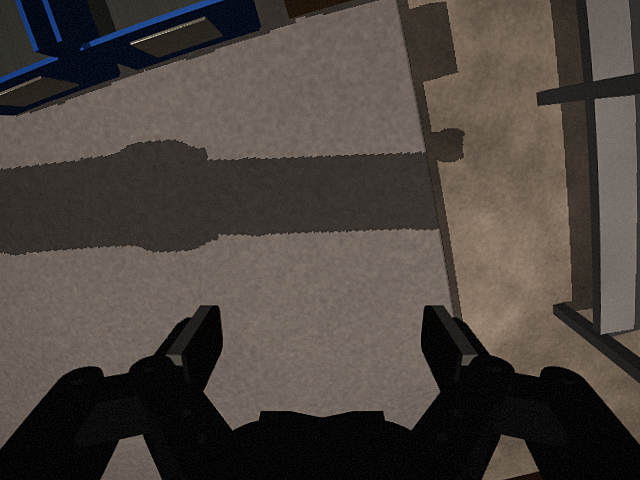

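The tongs lie with the hinge at scene (135,290) and side (346,435), and the jaws pointing at the bin. The rack holds three heads, scene (314,258), (338,235), (360,217). The middle one looks tallest and smallest, so I'll zoom in to check.

```bash
cat > h.py <<'E'
import cv2,numpy as np
from scipy.spatial.transform import Rotation as R
def rot(q): return R.from_quat([q[1],q[2],q[3],q[0]]).as_matrix()
def ray(c,uv):
    p=cv2.undistortPoints(np.array([[uv]],float),np.array(c["K"]),np.array(c["distortion"]))[0,0]
    return np.array(c["eye"]),rot(c["attitude"])@np.array([p[0],p[1],1])
def onz(c,uv,z):
    e,d=ray(c,uv); return e+d*(z-e[2])/d[2]
def tri(c1,u1,c2,u2):
    e1,d1=ray(c1,u1);e2,d2=ray(c2,u2);d1/=np.linalg.norm(d1);d2/=np.linalg.norm(d2)
    s=np.linalg.lstsq(np.array([d1,-d2]).T,e2-e1,rcond=None)[0]
    a=e1+s[0]*d1;b=e2+s[1]*d2
    return (a+b)/2,np.linalg.norm(a-b)
def proj(c,X):
    A=rot(c["attitude"]); r=cv2.Rodrigues(A.T)[0]; t=-A.T@np.array(c["eye"])
    return cv2.projectPoints(np.atleast_2d(np.array(X,float)),r,t,np.array(c["K"]),np.array(c["distortion"]))[0][:,0]
def crop(c,x0,y0,w,h,s,f):
    im=c["pixels"][y0:y0+h,x0:x0+w,::-1]; im=cv2.resize(im,None,fx=s,fy=s,interpolation=cv2.INTER_CUBIC)
    im=np.clip(im.astype(float)*1.4,0,255).astype(np.uint8); cv2.imwrite(f,im); return im
E
python3 - <<'E'
from h import *
from bench import bot
c=bot.capture("scene");s=bot.capture("side")
import pickle; pickle.dump((c,s),open("cs.pkl","wb"))
a=crop(c,110,270,130,100,3,"pics/a.png"); b=crop(s,320,335,150,125,3,"pics/b.png")
d=crop(c,270,195,130,110,3,"pics/d.png"); e=crop(s,265,200,135,110,3,"pics/e.png")
def cat(p,q):
    H=max(p.shape[0],q.shape[0]);f=lambda m:cv2.copyMakeBorder(m,0,H-m.shape[0],0,0,cv2.BORDER_CONSTANT); return np.hstack([f(p),f(q)])
for n,(p,q) in {"t":(a,b),"r":(d,e)}.items():
    m=cat(p,q);m=cv2.resize(m,None,fx=min(1,800/m.shape[1]),fy=min(1,800/m.shape[1])); cv2.imwrite(f"pics/{n}1.png",m)
E
```

```text
(no output)
```

View pics/t1.png

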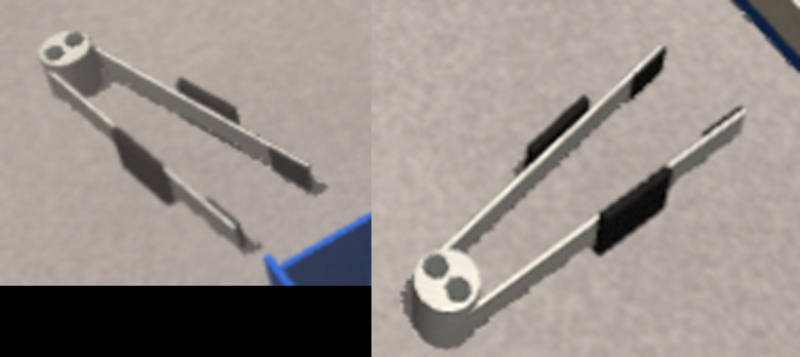

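View pics/r1.png

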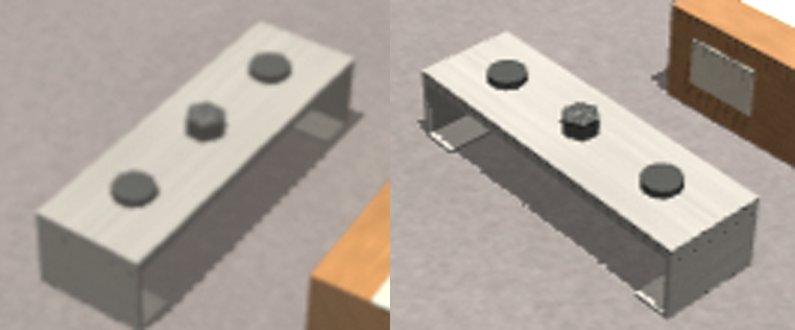

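The middle head is the hex bolt; the other two are flat round pins. I'll triangulate the main points and check them against the given sizes.

```bash
python3 - <<'E'
from h import *
import pickle
c,s=pickle.load(open("cs.pkl","rb"))
k=2.857
ta=lambda x,y:(x/k+110,y/k+270)
tb=lambda x,y:((x-371.4)/k+320,y/k+335)
ra=lambda x,y:(x/3+270,y/3+195)
rb=lambda x,y:((x-390)/3+265,y/3+200)
P={"hinge .036":(ta(64,46),tb(447,279),.036),
"tipU .028":(ta(311,165),tb(744,108),.028),
"tipU2 .028":(ta(311,165),tb(664,47),.028),
"tipL .028":(ta(240,233),tb(744,108),.028),
"hex .074":(ra(206,108),rb(580,112),.074),
"pinA .068":(ra(270,63),rb(507,68),.068),
"pinB .068":(ra(134,184),rb(661,175),.068),
"rack c1":(ra(38,215),rb(670,250),.06),
"rack near L":(ra(38,215),rb(422,72),.06),
"rackB":(ra(262,22),rb(506,32),.06),"rackC":(ra(354,62),rb(506,32),.06),"rackD":(ra(139,263),rb(757,199),.06),
}
np.set_printoptions(precision=4,suppress=True)
for n,(u,v,z) in P.items():
    X,g=tri(c,u,s,v); print(n,X,"gap",round(g,4),"A",onz(c,u,z)[:2],"B",onz(s,v,z)[:2])
E
```

```text
hinge .036 [ 0.3887 -0.2481  0.035 ] gap 0.0007 A [ 0.3896 -0.2481] B [ 0.3883 -0.2489]
tipU .028 [ 0.5954 -0.2189  0.0301] gap 0.0546 A [ 0.5839 -0.1884] B [ 0.59  -0.248]
tipU2 .028 [ 0.5829 -0.1891  0.0259] gap 0.003 A [ 0.5839 -0.1884] B [ 0.5811 -0.192 ]
tipL .028 [ 0.5931 -0.2466  0.0233] gap 0.0014 A [ 0.5971 -0.2488] B [ 0.59  -0.248]
hex .074 [0.5859 0.1099 0.0751] gap 0.0036 A [0.5836 0.1134] B [0.5859 0.1085]
pinA .068 [0.5745 0.1886 0.0675] gap 0.0 A [0.5749 0.1881] B [0.5741 0.188 ]
pinB .068 [0.5991 0.0307 0.0668] gap 0.0004 A [0.5999 0.03  ] B [0.5981 0.0292]
rack c1 [ 0.5685 -0.0239  0.0567] gap 0.001 A [ 0.5717 -0.0268] B [ 0.5664 -0.0261]
rack near L [0.503  0.0685 0.0721] gap 0.1802 A [ 0.5717 -0.0268] B [0.5245 0.2263]
rackB [0.5707 0.1821 0.1036] gap 0.0001 A [0.5296 0.231 ] B [0.6032 0.2399]
rackC [0.606  0.2446 0.056 ] gap 0.0008 A [0.6095 0.2394] B [0.6032 0.2399]
rackD [ 0.6457 -0.0116  0.0569] gap 0.0021 A [ 0.6475 -0.0126] B [ 0.6427 -0.0158]
```

```bash
python3 - <<'E'
from h import *
from bench import bot
o=bot.get_obs(); M=rot(o["orientation"]); print(M.round(3)); z=M[:,2]
yawz=np.degrees(np.arctan2(z[1],z[0])); print("z yaw",yawz)
# desired z: along tongs y = 98.45 or -81.55
for t in (98.45,-81.55):
    print(t,(t-yawz+180)%360-180)
print(o["position"])
E
```

```text
[[-0.    -0.966  0.259]
 [-0.001  0.259  0.966]
 [-1.    -0.    -0.001]]
z yaw 74.99658675751513
98.45 23.453413242484885
-81.55 -156.54658675751512
[0.1682315  0.62761787 0.2388368 ]
```

```bash
python3 -m inch '[[1,20,-30,0,0,0,0],[1,34,-50,0,0,0,0.67],[1,34,-50,0,0,0,0.67],[1,34,-50,0,0,0,0.67],[1,34,-50,0,0,0,0.67],[1,34,-50,0,0,0,0.67],[1,34,-50,0,0,0,0.67],[1,34,-50,0,0,0,0.67],[1,34,-50,0,0,0,0],[1,34,-50,0,0,0,0],[1,15,-48,0,0,0,0],[1,0,0,0,0,0,0]]'
python3 - <<'E'
from h import *
from bench import bot
import pickle
o=bot.get_obs();w=bot.capture("wrist");pickle.dump((w,o),open("w1.pkl","wb"))
cv2.imwrite("pics/w1.png",w["pixels"][:,:,::-1])
print(o["position"],o["joint_positions"].round(3),rot(o["orientation"]).round(3),w["eye"],proj(w,[.586,.11,.074]))
u=proj(w,[.586,.11,.074])[0].astype(int)
crop(w,max(0,u[0]-50),max(0,u[1]-40),100,80,8,"pics/w1c.png")
E
```

```text
time_s: 1.75
position: [0.5104, 0.0951, 0.2394]
orientation: [-0.464, 0.534, -0.464, -0.533]
wrist_force: [0.3, -0.6, -0.0]
finger_gap: 0.0854
[0.51036689 0.09512858 0.2393573 ] [-0.449  0.244  0.233  1.934 -0.066  0.97   1.525] [[ 0.001 -0.99  -0.139]
 [-0.002 -0.139  0.99 ]
 [-1.    -0.    -0.002]] [0.43477649 0.08522197 0.37425128] [[326.0527348  303.34147791]]
```

View pics/w1.png

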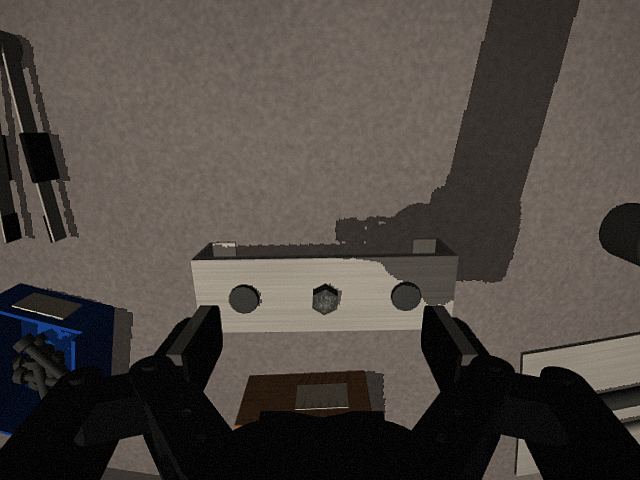

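View pics/w1c.png

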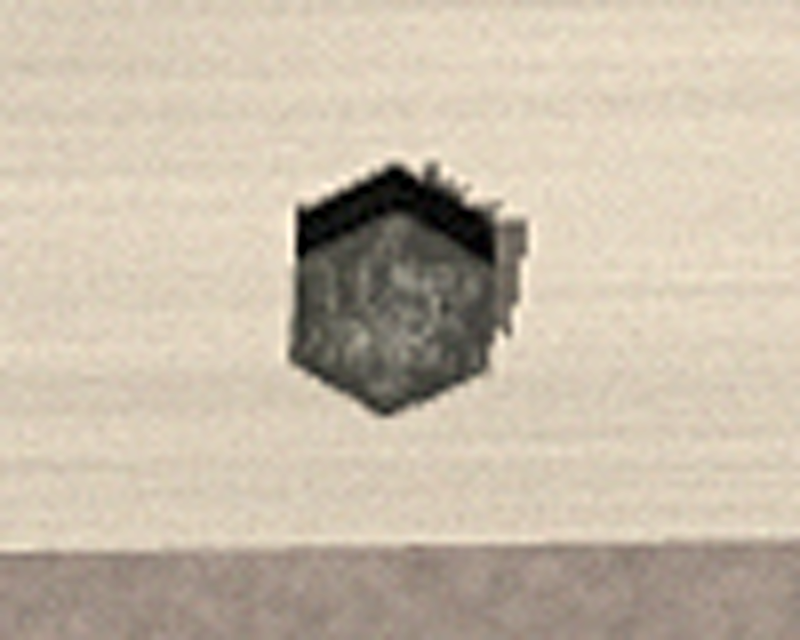

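The head seen from above has its top corners at crop (400,212), (497,262), (488,368), (387,413), (290,358), (300,260), and two of its flats run nearly along the approach direction.

```bash
python3 - <<'E'
from h import *
import pickle
w,o=pickle.load(open("w1.pkl","rb"))
np.set_printoptions(precision=4,suppress=True)
C=[(400,212),(497,262),(488,368),(387,413),(290,358),(300,260)]
P=np.array([onz(w,(x/8+276-.4,y/8+263-.4),.074)[:2] for x,y in C]); print(P, P.mean(0))
d=P-P.mean(0); print(np.hypot(*d.T)); a=np.degrees(np.arctan2(d[:,1],d[:,0])); print(a, [((x+30)%60)-30 for x in a])
g=cv2.cvtColor(w["pixels"],cv2.COLOR_RGB2GRAY)
for n,u in {"pinR":(245,299),"pinL":(406,296)}.items(): print(n,onz(w,u,.068))
for u in ((192,261),(456,256),(457,330),(200,333)): print("rack",onz(w,u,.06))
# tongs grip right seen partly
E
```

```text
[[0.5713 0.1074]
 [0.5761 0.1198]
 [0.5902 0.1209]
 [0.5979 0.1097]
 [0.5922 0.0971]
 [0.5791 0.0965]] [0.5844 0.1086]
[0.0132 0.014  0.0136 0.0135 0.0139 0.0132]
[-175.1347  126.622    65.0897    4.7007  -56.1698 -113.9682] [np.float64(4.86528805000475), np.float64(6.621977927900872), np.float64(5.089736820958976), np.float64(4.700666693987834), np.float64(3.8301754411171203), np.float64(6.031765898450544)]
pinR [0.5956 0.0313 0.068 ]
pinL [0.5705 0.1866 0.068 ]
rack [ 0.5665 -0.0245  0.06  ]
rack [0.5258 0.2286 0.06  ]
rack [0.6052 0.2509 0.06  ]
rack [ 0.6461 -0.0144  0.06  ]
```

Bolt at about (0.585, 0.1095), with flats parallel to the jaws at a tongs yaw of about 5°. Next, over the tongs.

```bash
python3 -m inch '[[1,-2,-35,0,0,0,0],[1,-2,-55,-10,0,0,0],[1,-2,-55,-20,0,0,0],[1,-2,-55,-20,0,0,0.05],[1,-2,-55,-20,0,0,0.05],[1,-2,-52,-20,0,0,0],[1,0,-20,-10,0,0,0],[1,0,0,0,0,0,0]]'
python3 - <<'E'
from h import *
from bench import bot
import pickle
o=bot.get_obs();w=bot.capture("wrist");pickle.dump((w,o),open("w2.pkl","wb"))
cv2.imwrite("pics/w2.png",np.clip(w["pixels"][:,:,::-1]*1.5,0,255).astype(np.uint8))
print(o["position"],o["joint_positions"].round(3),rot(o["orientation"]).round(3),w["eye"])
E
```

```text
time_s: 2.8
position: [0.4969, -0.227, 0.1384]
orientation: [0.46, -0.537, 0.46, 0.538]
wrist_force: [1.5, 0.7, -0.8]
finger_gap: 0.0855
[ 0.49690777 -0.22699846  0.13843587] [ 0.086  0.435  0.351  1.959 -0.207  0.784  2.28 ] [[-0.002 -0.988 -0.154]
 [ 0.001 -0.154  0.988]
 [-1.     0.002  0.001]] [ 0.42178678 -0.23837113  0.27347082]
```

View pics/w2.png

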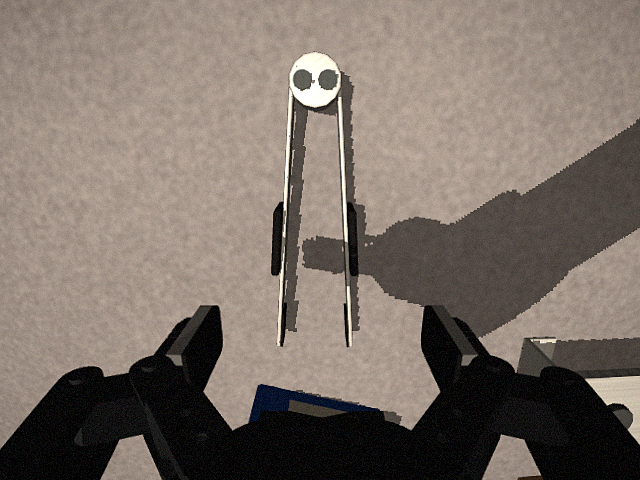

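The tongs show clearly: hinge (315,80), arm tips (280,346) and (349,346), grips over rows 204–275.

```bash
python3 - <<'E'
from h import *
import pickle
w,o=pickle.load(open("w2.pkl","rb"))
np.set_printoptions(precision=4,suppress=True)
h=onz(w,(315.5,79.5),.036);t1=onz(w,(280.5,346),.028);t2=onz(w,(349,346),.028)
m=(t1+t2)/2; v=(m-h)[:2]; L=np.hypot(*v);u=v/L
print(h,t1,t2,"L",L,"sep",np.linalg.norm(t1-t2),"yaw",np.degrees(np.arctan2(v[1],v[0])),"grip",h[:2]+u*.110, m[:2]-u*.09)
g=[onz(w,p,.036)[:2] for p in((279,203),(274,275),(351,203),(357,275))]
print(g,np.mean(g,0),np.linalg.norm(g[3]-g[1]),np.linalg.norm(g[1]-g[0]))
E
```

```text
[ 0.3873 -0.2476  0.036 ] [ 0.5886 -0.2464  0.028 ] [ 0.5799 -0.1909  0.028 ] L 0.19911925522493734 sep 0.05622771777812364 yaw 8.354356140810353 grip [ 0.4961 -0.2316] [ 0.4952 -0.2317]
[array([ 0.4695, -0.2607]), array([ 0.5235, -0.258 ]), array([ 0.4619, -0.2114]), array([ 0.514 , -0.1975])] [ 0.4922 -0.2319] 0.061304061374833824 0.05401117273917826
```

```bash
python3 -m inch '[[1,0,0,0,0,0,-0.08],[1,0,0,0,0,0,0]]'
```

```text
time_s: 3.1
position: [0.498, -0.2255, 0.1398]
orientation: [-0.461, 0.537, -0.46, -0.536]
wrist_force: [0.7, -0.3, 0.1]
finger_gap: 0.0856
```

```bash
python3 -m inch '[[1,-1,-6.5,-20,0,0,0],[1,0,0,-25,0,0,0],[1,0,0,-25,0,0,0],[1,0,0,-20,0,0,0],[1,0,0,-12,0,0,0],[1,0,0,0,0,0,0],[1,0,0,0,0,0,0]]'
```

```text
time_s: 3.98
position: [0.4969, -0.2337, 0.0381]
orientation: [-0.461, 0.536, -0.461, -0.535]
wrist_force: [-0.3, -0.0, -0.7]
finger_gap: 0.0855
```

```bash
python3 -m inch '[[1,0,1.5,-12,0,0,0],[1,0,0,-12,0,0,0],[1,0,0,0,0,0,0],[1,0,0,0,0,0,0]]'
python3 - <<'E'
from h import *
from bench import bot
w=bot.capture("wrist");s=bot.capture("side")
im=np.hstack([cv2.resize(w["pixels"][120:,120:520],(400,360)),cv2.resize(s["pixels"][320:470,300:480],(400,333)).repeat(1,0) if 0 else cv2.resize(s["pixels"][310:472,300:480],(400,360))])
cv2.imwrite("pics/w3.png",np.clip(im[:,:,::-1]*1.5,0,255).astype(np.uint8))
E
```

```text
time_s: 4.47
position: [0.4962, -0.2323, 0.0131]
orientation: [0.461, -0.536, 0.461, 0.536]
wrist_force: [0.8, 0.3, -0.2]
finger_gap: 0.0851
```

View pics/w3.png

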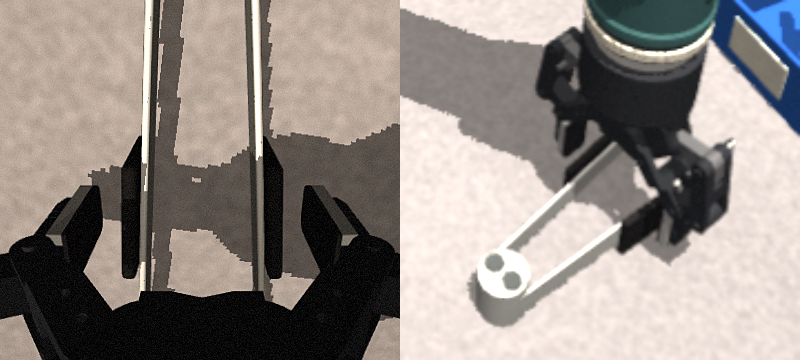

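The open fingers straddle both grips with equal gaps, about 20 px each side. Closing to the carry width.

```bash
python3 -m inch '[[0.8,0,0,0,0,0,0],[0.7,0,0,0,0,0,0],[0.63,0,0,0,0,0,0],[0.63,0,0,0,0,0,0],[0.63,0,0,0,0,0,0]]'
```

```text
time_s: 5.2
position: [0.497, -0.2327, 0.0146]
orientation: [-0.462, 0.536, -0.461, -0.535]
wrist_force: [-0.5, 0.6, 8.6]
finger_gap: 0.054
```

```bash
python3 -m inch '[[0.63,0,0,5,0,0,0],[0.63,0,0,10,0,0,0],[0.63,0,0,20,0,0,0],[0.63,0,0,25,0,0,0],[0.63,0,0,0,0,0,0],[0.63,0,0,0,0,0,0]]'
python3 - <<'E'
from h import *
from bench import bot
import pickle
w=bot.capture("wrist");s=bot.capture("side");o=bot.get_obs()
pickle.dump((w,s,o),open("w4.pkl","wb"))
cv2.imwrite("pics/w4.png",np.clip(w["pixels"][:,:,::-1]*1.5,0,255).astype(np.uint8))
crop(s,300,270,200,150,4,"pics/s4.png")
E
```

```text
time_s: 5.95
position: [0.4962, -0.2319, 0.0734]
orientation: [0.461, -0.536, 0.461, 0.536]
wrist_force: [-0.1, 0.6, -1.2]
finger_gap: 0.0539
```

View pics/w4.png

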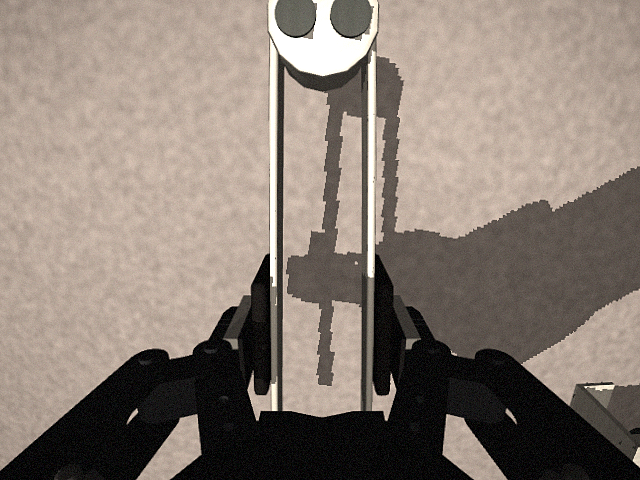

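View pics/s4.png

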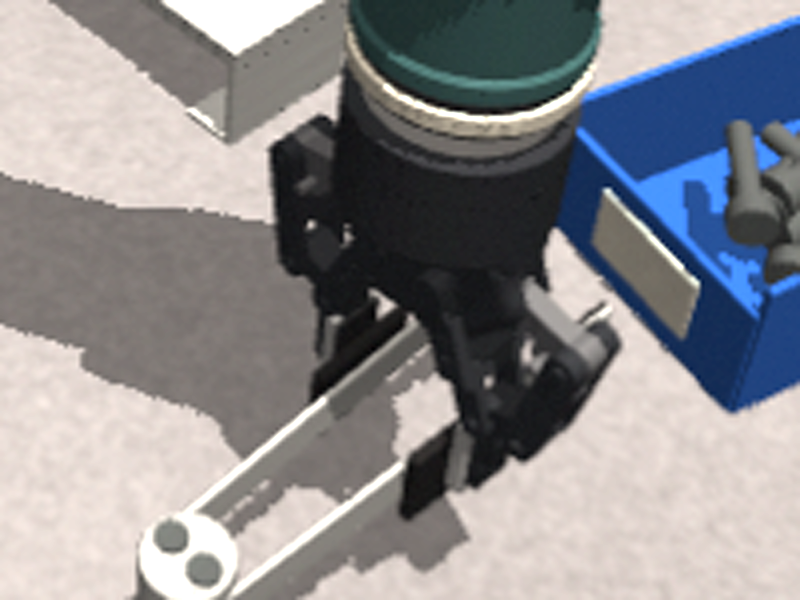

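The tongs hang level in the fingers. I'll measure the hinge height, at wrist (323.5,15) and side (347,408), to find any droop.

```bash
python3 - <<'E'
from h import *
import pickle
w,s,o=pickle.load(open("w4.pkl","rb"))
np.set_printoptions(precision=4,suppress=True)
print(tri(w,(323.5,15),s,(347,408)), onz(s,(347,408),.095),onz(w,(323.5,15),.095))
a=onz(w,(296,15),.095);b=onz(w,(351,15),.095);print("holes sep",np.linalg.norm(a-b), o["position"])
w2,_=pickle.load(open("w2.pkl","rb"));a=onz(w2,(302.5,80),.036);b=onz(w2,(328,79.5),.036);print(np.linalg.norm(a-b))
# grip rear top end in wrist: corners
for p in ((268,256),(379,256)): print(onz(w,p,.095))
# droop from wrist: hinge known to be 110 back from tcp in plan
u=np.array([np.cos(np.radians(8.4)),np.sin(np.radians(8.4))]); print(o["position"][:2]-.11*u)
E
```

```text
(array([ 0.387 , -0.2478,  0.0951]), np.float64(0.0010847983698102869)) [ 0.3873 -0.2482  0.095 ] [ 0.3866 -0.2474  0.095 ]
holes sep 0.01598676538929164 [ 0.4958 -0.2318  0.0727]
0.016149713921361795
[ 0.4627 -0.2553  0.095 ]
[ 0.457  -0.2173  0.095 ]
[ 0.3869 -0.2479]
```

```bash
python3 -m inch '[[0.63,0,0,15,0,0,0],[0.63,0,8,20,0,0,0],[0.63,2,20,20,0,0,-0.1],[0.63,2,30,0,0,0,-0.1],[0.63,2,40,0,0,0,-0.1],[0.63,2,45,0,0,0,-0.1],[0.63,2,45,0,0,0,-0.1],[0.63,2,45,0,0,0,-0.1],[0.63,2,40,0,0,0,-0.04],[0.63,2,30,0,0,0,0],[0.63,0.5,20,0,0,0,0],[0.63,0,8,0,0,0,0]]'
python3 -m inch '[[0.63,0,0,0,0,0,0],[0.63,0,0,0,0,0,0]]'
python3 - <<'E'
from h import *
from bench import bot
o=bot.get_obs();M=rot(o["orientation"]);z=M[:,2];print(o["position"],"tongs yaw",np.degrees(np.arctan2(z[1],z[0]))-90,M.round(3))
y=np.radians(5.2);t=np.array([.585,.1095])-.075*np.array([np.cos(y),np.sin(y)]);print(t-o["position"][:2])
E
```

```text
time_s: 7.55
position: [0.5129, 0.1007, 0.1294]
orientation: [-0.476, 0.523, -0.475, -0.523]
wrist_force: [0.4, 0.2, -1.3]
finger_gap: 0.0534
time_s: 7.8
position: [0.5128, 0.0978, 0.1286]
orientation: [-0.477, 0.523, -0.477, -0.522]
wrist_force: [-0.7, -0.2, -0.7]
finger_gap: 0.0541
[0.51284321 0.09775251 0.12861234] tongs yaw 5.260803578969714 [[ 0.    -0.996 -0.092]
 [-0.    -0.092  0.996]
 [-1.    -0.    -0.   ]]
[-0.00253454  0.00495005]
```

Fine adjustment: -2.5 in x, +5 in y, and down to hover at TCP 0.102. Then look.

```bash
python3 -m inch '[[0.63,-2.5,5,-12,0,0,0],[0.63,0,0,-14,0,0,0],[0.63,0,0,0,0,0,0],[0.63,0,0,0,0,0,0]]'
python3 - <<'E'
from h import *
from bench import bot
import pickle
w=bot.capture("scene");s=bot.capture("side");o=bot.get_obs()
pickle.dump((w,s,o),open("w5.pkl","wb"))
print(o["position"])
crop(w,265,160,150,140,5,"pics/c5.png");crop(s,230,180,160,120,5,"pics/s5.png")
E
```

```text
time_s: 8.3
position: [0.5103, 0.1035, 0.102]
orientation: [0.476, -0.523, 0.476, 0.523]
wrist_force: [-0.4, 0.0, -0.3]
finger_gap: 0.054
[0.51058434 0.103771   0.10248382]
```

View pics/c5.png

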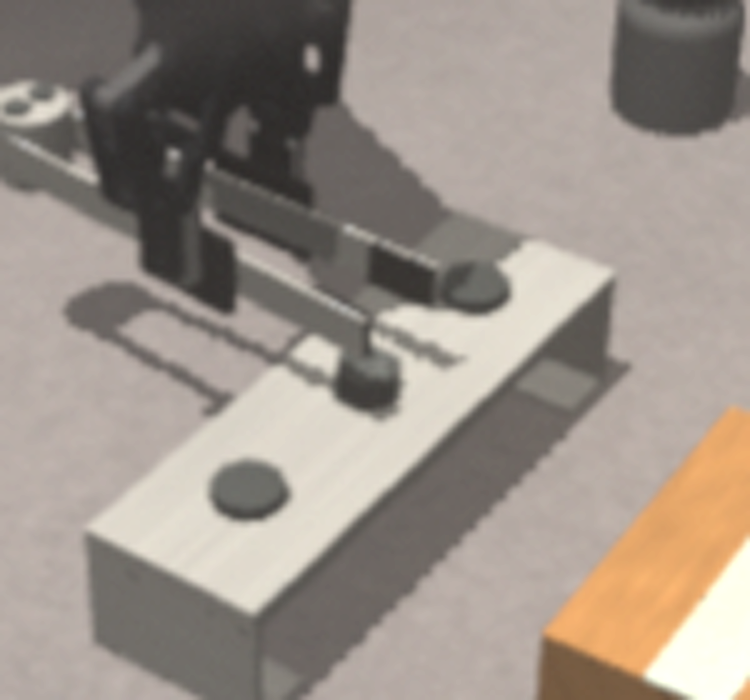

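View pics/s5.png

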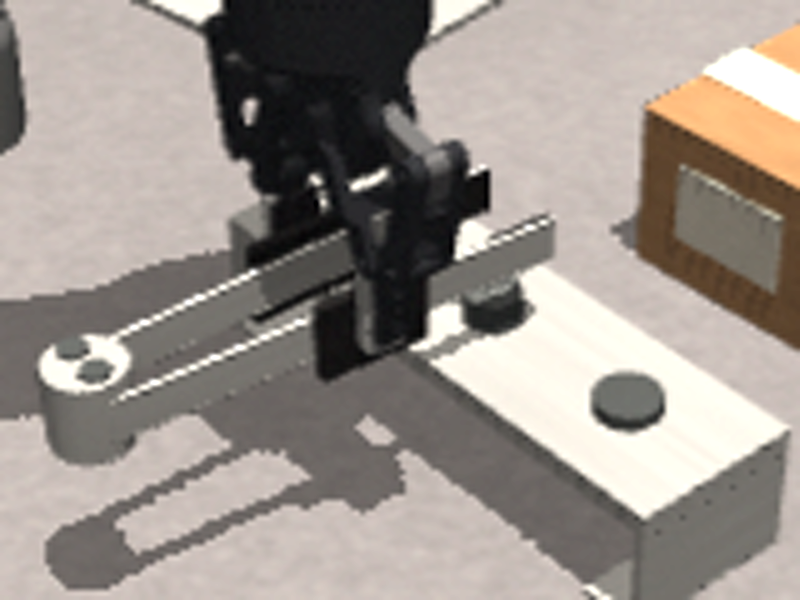

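Both jaw tips show, at scene crop (368,318) and (437,270), and side crop (553,216) and (488,172). I'll check where they sit relative to the head before descending.

```bash
python3 - <<'E'
from h import *
import pickle
c,s,o=pickle.load(open("w5.pkl","rb"))
np.set_printoptions(precision=4,suppress=True)
ca=lambda x,y:(x/5+265-.4,y/5+160-.4); sa=lambda x,y:(x/5+230-.4,y/5+180-.4)
r=tri(c,ca(368,318),s,sa(553,216)); l=tri(c,ca(437,270),s,sa(488,172)); print(r,l)
for z in(.114,.116): print(onz(c,ca(368,318),z),onz(s,sa(553,216),z),onz(c,ca(437,270),z),onz(s,sa(488,172),z))
m=(r[0]+l[0])/2;p=o["position"][:2]
y=np.radians(5.3);u=np.array([np.cos(y),np.sin(y)]);print("tip mid",m,"expected",p+.09*u,"jaw centre meas",m[:2]-.015*u,"exp",p+.075*u, "sep",np.linalg.norm(r[0]-l[0]))
E
```

```text
(array([0.6022, 0.0912, 0.1149]), np.float64(0.0005899586978433861)) (array([0.5987, 0.1341, 0.1132]), np.float64(0.0012753393120302635))
[0.6012 0.0925 0.114 ] [0.6028 0.0918 0.114 ] [0.5989 0.1342 0.114 ] [0.5977 0.1321 0.114 ]
[0.603  0.0905 0.116 ] [0.6012 0.0894 0.116 ] [0.6007 0.1321 0.116 ] [0.5961 0.1295 0.116 ]
tip mid [0.6005 0.1126 0.1141] expected [0.6002 0.1121] jaw centre meas [0.5855 0.1112] exp [0.5853 0.1107] sep 0.04307676270016701
```

```bash
python3 -m inch '[[0.63,0,-1.5,0,0,0,0],[0.63,0,0,-6,0,0,0],[0.63,0,0,-6,0,0,0],[0.63,0,0,-6,0,0,0],[0.63,0,0,0,0,0,0]]'
```

```text
time_s: 9.02
position: [0.5098, 0.1022, 0.0836]
orientation: [0.476, -0.523, 0.477, 0.523]
wrist_force: [-1.4, 0.5, -1.0]
finger_gap: 0.054
```

```bash
python3 -m inch '[[0.63,0,0,-5,0,0,0],[0.63,0,0,-5,0,0,0],[0.63,0,0,-4,0,0,0],[0.63,0,0,0,0,0,0],[0.63,0,0,0,0,0,0]]'
python3 - <<'E'
from h import *
from bench import bot
import pickle
w=bot.capture("scene");s=bot.capture("side");o=bot.get_obs()
pickle.dump((w,s,o),open("w6.pkl","wb"))
print(o["position"],o["wrist_force"])
a=crop(w,300,190,80,90,5,"pics/c6.png");b=crop(s,280,190,80,90,5,"pics/s6.png");cv2.imwrite("pics/cs6.png",np.hstack([a,b]))
E
```

```text
time_s: 9.65
position: [0.5104, 0.1024, 0.0703]
orientation: [-0.476, 0.523, -0.476, -0.523]
wrist_force: [0.6, 0.2, -1.1]
finger_gap: 0.0539
[0.51041213 0.1023352  0.07045815] [ 0.24998699  0.1569143  -2.31744418]
```

View pics/cs6.png

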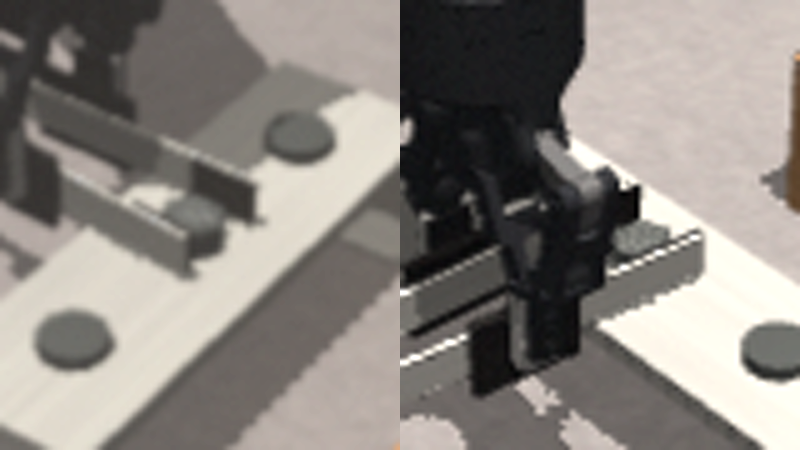

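The head sits between the two jaw pads (scene crop (195,225)) and the jaw undersides are clear of the plate. Squeezing.

```bash
python3 -m inch '[[0.59,0,0,0.5,0,0,0],[0.56,0,0,0.5,0,0,0],[0.54,0,0,0,0,0,0],[0.54,0,0,0,0,0,0],[0.52,0,0,0,0,0,0],[0.52,0,0,0,0,0,0]]'
```

```text
time_s: 10.5
position: [0.5104, 0.1023, 0.0715]
orientation: [-0.476, 0.523, -0.476, -0.523]
wrist_force: [-1.4, -0.5, 0.8]
finger_gap: 0.045
```

```bash
python3 -m inch '[[0.50,0,0,0,0,0,0],[0.48,0,0,0,0,0,0],[0.46,0,0,0,0,0,0],[0.46,0,0,0,0,0,0]]'
```

```text
time_s: 11.0
position: [0.5104, 0.1023, 0.0715]
orientation: [-0.476, 0.523, -0.476, -0.523]
wrist_force: [-2.4, -1.5, 6.1]
finger_gap: 0.044
```

```bash
python3 -m inch '[[0.44,0,0,0,0,0,0],[0.44,0,0,2,0,0,0],[0.44,0,0,3,0,0,0],[0.44,0,0,5,0,0,0],[0.44,0,0,5,0,0,0],[0.44,0,0,0,0,0,0]]'
python3 - <<'E'
from h import *
from bench import bot
w=bot.capture("scene");s=bot.capture("side")
a=crop(w,300,190,80,90,5,"pics/c7.png");b=crop(s,280,190,80,90,5,"pics/s7.png");cv2.imwrite("pics/cs7.png",np.hstack([a,b]))
E
```

```text
time_s: 11.75
position: [0.5106, 0.1025, 0.0868]
orientation: [-0.476, 0.523, -0.476, -0.523]
wrist_force: [-0.3, -0.4, -3.2]
finger_gap: 0.044
```

View pics/cs7.png

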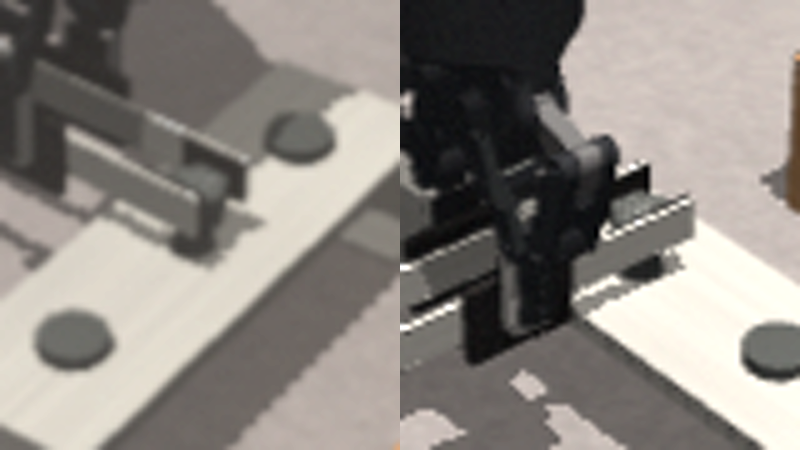

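The bolt came up with the jaws: the shank shows under the head at scene crop (195,235). Lifting on, gently.

```bash
python3 -m inch '[[0.44,0,0,5,0,0,0],[0.44,0,0,8,0,0,0],[0.44,0,0,10,0,0,0],[0.44,0,0,12,0,0,0],[0.44,0,0,12,0,0,0],[0.44,0,0,12,0,0,0],[0.44,0,0,12,0,0,0],[0.44,0,0,10,0,0,0],[0.44,0,0,7,0,0,0],[0.44,0,0,4,0,0,0],[0.44,0,0,0,0,0,0],[0.44,0,0,0,0,0,0]]'
cat > look.py <<'E'
from h import *
from bench import bot
import pickle,sys
n=sys.argv[1]
w=bot.capture("scene");s=bot.capture("side");o=bot.get_obs();pickle.dump((w,s,o),open(f"w{n}.pkl","wb"))
print(o["time_s"],o["position"],o["wrist_force"],o["finger_gap"])
a=crop(w,285,140,100,120,4,"pics/a.png");b=crop(s,260,140,100,120,4,"pics/a.png");cv2.imwrite(f"pics/cs{n}.png",np.hstack([a,b]))
E
python3 look.py 8
```

```text
time_s: 13.35
position: [0.51, 0.1023, 0.1779]
orientation: [0.476, -0.523, 0.476, 0.523]
wrist_force: [-0.5, 0.4, -3.1]
finger_gap: 0.0438
13.45 [0.510019   0.10229848 0.17790374] [ 0.96619807 -0.24619154 -2.6456925 ] 0.044000870403599054
```

View pics/cs8.png

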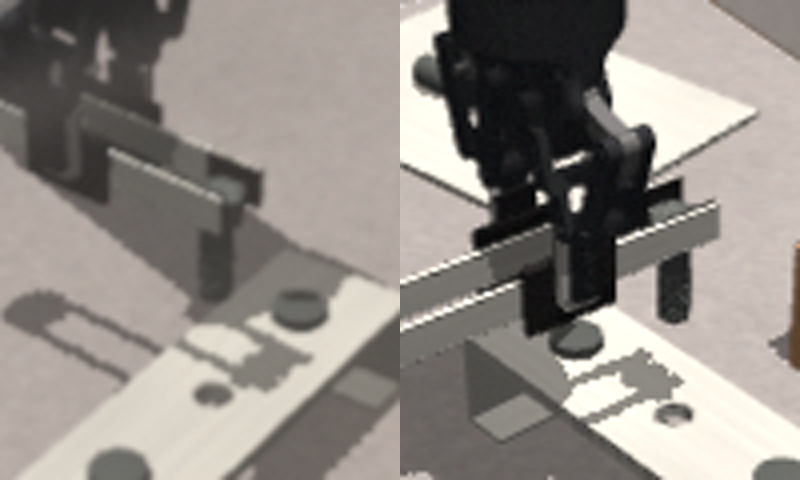

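The bolt hangs upright in the jaws and its hole is empty, with the shank tip at scene crop (214,300) and side crop (674,318). I'll check the tip's height, wait 0.75 s and look for slip.

```bash
python3 -m inch '[[0.44,0,0,0,0,0,0],[0.44,0,0,0,0,0,0],[0.44,0,0,0,0,0,0],[0.44,0,0,0,0,0,0],[0.44,0,0,0,0,0,0],[0.44,0,0,0,0,0,0]]'
python3 look.py 9; python3 - <<'E'
from h import *
import pickle
c,s,o=pickle.load(open("w8.pkl","rb"));c9,s9,_=pickle.load(open("w9.pkl","rb"))
X=tri(c,(214/4+285-.4,297/4+140-.4),s,((674-400)/4+260-.4,317/4+140-.4));print(X, "rack top .06")
a=c["pixels"][140:260,285:385].astype(int);b=c9["pixels"][140:260,285:385].astype(int);d=abs(a-b).max(2);print((d>40).sum())
w0,s0=pickle.load(open("cs.pkl","rb"))
for n,(x,y,u,v) in {"carton":(370,240,470,340),"bin":(200,320,335,455),"jar":(385,140,418,190)}.items(): print(n,(abs(w0["pixels"][y:v,x:u].astype(int)-c9["pixels"][y:v,x:u]).max(2)>50).sum())
E
```

```text
time_s: 14.2
position: [0.5103, 0.1024, 0.1783]
orientation: [0.476, -0.523, 0.476, 0.523]
wrist_force: [-0.5, 0.1, -3.1]
finger_gap: 0.044
14.3 [0.51027649 0.10235871 0.17829941] [-0.32716453 -0.97905568 -3.12984493] 0.04422133031557954
(array([0.58523759, 0.10902135, 0.11962343]), np.float64(0.00040794999555036356)) rack top .06
0
carton 0
bin 143
jar 0
```

View pics/cs9.png

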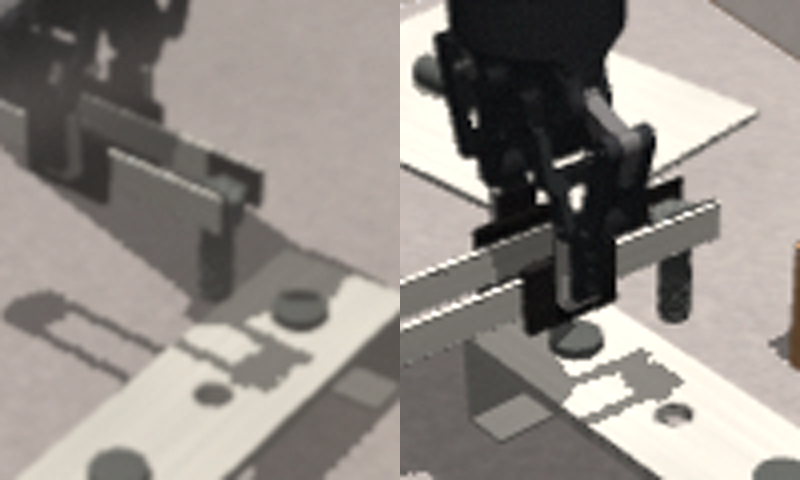

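The tip is at z ≈ 0.12, 6 cm above the rack top, and nothing has slipped. The bin window's 143 changed pixels include the corner where the tong tips lay at the start, around (218,333). Handing in.

```bash
python3 - <<'E'
from h import *
from bench import bot
import pickle
w0,_=pickle.load(open("cs.pkl","rb"));c9,_,_=pickle.load(open("w9.pkl","rb"))
d=(abs(w0["pixels"][320:455,200:335].astype(int)-c9["pixels"][320:455,200:335]).max(2)>50);y,x=np.nonzero(d);print(x.min()+200,x.max()+200,y.min()+320,y.max()+320)
print(bot.job_done())
E
```

```text
200 223 320 337
the job is handed in; nothing more can be done
None
```

I picked up the tongs by their grips, closed the jaws on the flats of the hex bolt's head in the rack's middle hole, lifted it straight out and handed the job in at 14.3 s. The gripper never touched the bolt.

- **Height:** the shank tip triangulated to z ≈ 0.120 m (the two camera rays agreed to 0.4 mm), about 6 cm above the rack top.
- **Hold:** over the last 0.85 s the pictures showed no change, and the finger gap stayed at 44 mm. That is 2 mm tighter than the stated 46 mm, with the bolt visibly held.
- **Force:** the highest wrist force I read was about 9 N, when the tongs were first gripped. I saw readings only at the end of each move.
- **Other objects:** both pins are still in the rack, and the carton and jar pictures are unchanged. The bin picture changed by 143 pixels, all in the corner where the tong tips lay at the start, not on the bin.

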